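Seat a resin build plate in the scraping jig and lock the toggle clamp

ROBOT

A 6-joint arm with a two-finger parallel gripper is mounted at the origin on the work surface. World frame = base frame: x ahead of the robot, y to its left, z up, the work surface at z = 0. Lengths are in m, angles in rad, forces in N, time in s.
With the tool pointing down it reaches from about 0.225 to 0.875 m from the base axis. Payload 3.4 kg.
Tool frame: the origin (TCP) lies between the finger pads; the fingertips stand 11 mm ahead of it and the grasp point (between the pads) lies 8 mm behind it; z points along the fingers, y is the line along which they close (so a half turn about z gives the same grasp; the last joint's range is limited). The gripper opens to 85 mm and grips with 20 to 120 N. Pads are 22 mm wide; open, the fingers measure 114 mm over their backs; the gripper's body (76 mm by 85 mm) begins 54 mm behind the grasp point. The pads swing forward as they close: fully open they stand 13 mm farther back than shut.
Start: joints at [-1.378, 0.276, 1.505, -0, 1.361, -0.121], TCP at [0.177, -0.547, 0.242] pointing down, gripper open.
Joint ranges: [-2.89, 2.89], [-0.75, 2.08], [0.22, 2.7], [-1.18, 4.32], [0.11, 2.71], [-2.7, 2.7]. Speed limits (rad/s): [2.57, 2.57, 3.14, 3.14, 3.14, 3.14].

INTERFACE

Orientations are given as a unit quaternion [w, x, y, z].
In Python, from rig import manip, imaging gives the robot as it stands. The module is installed in compiled form; this text tells all that it offers.
- The arm moves only by the tool jog_arm, never from a script. Its argument "deltas" is one flat list of numbers, 7 for each row, row after row: the turn, a rotation vector about the world's x, y, z in degrees, then the shift along the world's x, y, z in mm, then the opening, from 0 (shut) to 1 (fully open). In form: [ax, ay, az, tx, ty, tz, gripper, ax, ay, az, tx, ty, tz, gripper, ...]. A call has 1 to 20 rows; each row is the pose to reach, as a shift and turn from the pose commanded when the call began; what a row does not reach only later rows make up. A row lasts 1/10 s, in which the tool goes at most 50 mm and 8.59 degrees, less where a joint would pass 70% of its speed; a pose out of reach is approached as far as the arm can. A call with a gripper value outside its range is refused whole. The fingers move at their own pace and stop on an object; "grip_force" is the grip in N (left out, the last holds). Time passes only in rows, so rows that repeat a pose let the fingers close. It gives the time, the measured TCP pose, the force, the opening and the grip force at its end, in the units of the state.
- manip.get_state(): the state, without advancing time (a new reading comes with each control period).
- imaging.get_image(name): name is "side" or "top" or "wrist"; returns the picture (480x640x3 uint8, blue, green, red); there is no depth.
- imaging.calibration(name): a dict with "mtx" (3x3 intrinsics, pixels), "cam_to_world" (4x4, takes a point from camera to world coordinates). Camera axes: x right, y down, z forward; pixel columns grow to the right and rows downward; lengths in m; the calibration is good to about 2 mm. A picture is of the moment at which its call begins: read the wrist's pose just before it. calibration takes no time and is no camera call; for the wrist camera it gives the pose at the moment of the call.
- manip.sign_off(): hands the job in; it is judged then, once.
The state is a dict: "clock": time; "qpos": joint angles; "qd": joint speeds; "effort": joint torques, N m; "position": TCP position; "ee_rot": TCP orientation; "contact_force": force on the tool from outside, world axes, zero at the start; "moment": the same for the moment, N m; "width": finger opening in m; "gripper_force": force on a finger pad.
Only numpy, scipy, OpenCV 4.12 (cv2) and the standard library are available. Lean on these libraries where they do the work, as an engineer would, in place of code of your own. Each camera call takes 0.05 s, during which the arm holds its last target. There are 200 camera calls.

TASK

The build plate with the fresh print is dripping on its rack: pick it up by its long edges and press its stem into the snug socket of the scraping jig until you feel it is fully home, flat on the two rest bars, without forcing it. Only then close the jig's toggle clamp over the end of the plate, pushing the red handle down until it locks, and let go. Do not touch the soft print, and leave the tools and the beaker alone.

Things in the scene. Friction and masses are not known exactly. Their poses are not given: they have to be found in the camera images.
- plate: Aluminium build plate, 54 (own x) x 96 (y) x 10 mm, 0.2 to 0.3 kg. Origin: centre of its flat underside, z up. Below it hangs a grey stem 24 (x) x 34 (y) x 31 mm long, its foot chamfered (2 mm sideways over 3 mm). The print stands in the middle of its top. It starts level on the two rack bars, underside 48 mm above the bench. It may go in either way round (half a turn about z).
- print: Soft green print and its raft, fixed on the plate's top: 30 (x) x 44 (y) mm, 19 mm high. Origin at the centre of its underside, on the plate's top face. Fingers and arm must not touch it; pressing on the bare plate is allowed.
- rack: Fixed steel drip tray 110 (x) x 160 (y) x 20 mm high, origin at the centre of its underside. Two bars along x at y = +-40 mm, top 48 mm above the bench, carry the plate's ends; the middle is free for fingers.
- jig: Fixed scraping jig. Origin on the bench under the centre of its socket. A socket block 44 (x) x 60 (y) mm, top 48 mm above the bench, stands on a dark base 100 mm wide in x, from y = +60 to -245 mm, 12 mm thick. The toggle clamp stands on a riser at y = -92 to -152 mm. Sprung brass gibs sit in the socket's y walls.
- rests: Four screwed posts carrying the jig's two rubber-capped rest bars (44 x 10 mm, along x at y = +-40 mm) for the plate's ends. The last user set their height: both tops level, anywhere from 50 to 64 mm above the bench (2 to 16 mm above the socket's mouth). This pose is the posts', origin as the jig's, and does not tell that height: feel it. Load them with under 25 N.
- socket (a point): Centre of the socket's mouth on the block's top, axes as the jig's. Hole 26 (x) x 36 (y) mm, 1 mm chamfer, deeper than the stem. The push on the plate grows evenly to 5 to 13 N (hidden friction) while its underside goes from 27 to 16 mm above the mouth (gibs opening), then stays near that until the plate meets the rest bars, where it rises steeply. The stem stays where it is left.
- clamp_arm: Steel arm of the toggle clamp with a sprung spindle and black rubber pad (14 mm across). Origin at its hinge: x 0, y -100, z 75 mm in the jig's frame. Open, it stands about upright, top 145 mm above the bench, spindle towards the socket. Closing the handle swings it down: the pad lands on the plate's top at y = -40 mm in the jig's frame and bears with 4 to 8 N when locked.
- clamp_handle (a joint): Angle of the clamp's handle (rad): about 1.2 open, 0 with the handle level (dead centre), -0.08 locked past dead centre against its stop. It stays where it is left; turning it takes 1 to 2 N at the grip, and about 3 to 6 N over the last 0.4 rad.
- handle_pivot (a point): Pivot of the handle, 88 mm above the bench at y = -127 mm in the jig's frame; it turns about the jig's x axis. Open, the handle points up, leaning away from the socket; locked, it points level along the jig's -y.
- handle_grip (a point): Middle of the outer part of the red handle grip, 90 mm from the pivot. The grip is 20 mm wide (jig x), 13 mm thick, and reaches from 40 to 120 mm from the pivot. Pinched across its width, it can turn between the fingers.
- scraper: Scraper with orange handle lying on the bench, 210 mm long, origin at its middle. Leave alone.
- cutters: Blue-handled flush cutters lying on the bench, about 130 mm long, origin near the middle. Leave alone.
- beaker: Glass beaker, 68 mm across, 85 mm tall, origin at the centre of its foot. Leave alone.
Not all that is in view belongs to the job. What is shaped like the plate but brown or orange is not meant.

How it is judged:
By the outcome, as a careful person would: the job done as asked, in the order asked, and still so for the second after the job is handed in, with the robot touching nothing.
It also fails if it takes over 70 s, if anything falls off the work surface, if the arm or the gripper's body presses on something with over 40 N, if the wrist force passes 120 N, or if a joint passes its speed limit or range.

## Working session

There is one attempt and no reset: what is moved stays moved. The work goes in short steps, Python scripts to look and compute and a tool call to move; the robot and the scene stay as the last step left them, time stands still between calls to the robot, and variables do not carry over. Pictures are saved under pics/ and viewed, at most 10 in all, crops included, and the job is handed in when it is done.

Besides the shell and the picture viewer there is one more tool, called as a command line: name --argument value ..., lists and objects as JSON in quotes. jog_arm: Moves the arm, as the interface text tells. Its arguments: {"type":"object","properties":{"deltas":{"type":"array"},"grip_force":{"type":"number"}},"required":["deltas"]}

```bash
mkdir -p pics
python3 - <<'E'
from rig import manip, imaging
import cv2, numpy as np
s=manip.get_state(); print(s)
for n in("side","top"):
    im=imaging.get_image(n); cv2.imwrite(f"pics/{n}0.png",im); c=imaging.calibration(n); print(n,c["mtx"].tolist(),np.round(c["cam_to_world"],4).tolist())
E
```

```text
{'clock': 0.0, 'qpos': array([-1.37798943e+00,  2.76588681e-01,  1.50617491e+00, -5.02065452e-06,
        1.36069407e+00, -1.20994047e-01]), 'qd': array([ 1.89136496e-03,  8.57017541e-05, -1.41019034e-04, -1.17465299e-03,
       -2.14063341e-03, -5.06391163e-04]), 'effort': array([-7.66378798e-04, -4.16780591e+01, -2.45810312e+01, -9.11572147e-05,
        1.11699250e-02, -9.29043125e-06]), 'position': array([ 0.17738331, -0.54640001,  0.24142665]), 'ee_rot': array([-9.31813529e-04,  9.87715840e-01,  1.56257957e-01, -3.59286944e-05]), 'contact_force': array([ 0.43389645, -0.61031085,  0.79900963]), 'moment': array([ 0.01416805,  0.00064572, -0.05692128]), 'gripper_force': 0.0, 'width': 0.08544347897634996}
side [[528.0016910063995, 0.0, 316.5903967717064], [0.0, 528.0016910063995, 242.8821202131852], [0.0, 0.0, 1.0]] [[-0.8772, -0.3128, 0.3643, 0.0089], [-0.4801, 0.5674, -0.669, 0.8898], [0.0025, -0.7618, -0.6479, 0.9516], [0.0, 0.0, 0.0, 1.0]]
top [[520.2174596001236, 0.0, 325.7142327294922], [0.0, 520.2174596001236, 238.72467788746354], [0.0, 0.0, 1.0]] [[-0.0257, -0.9813, 0.1907, 0.3072], [-0.9991, 0.0315, 0.0275, -0.0196], [-0.033, -0.1898, -0.9813, 1.1429], [0.0, 0.0, 0.0, 1.0]]
```

View pics/top0.png

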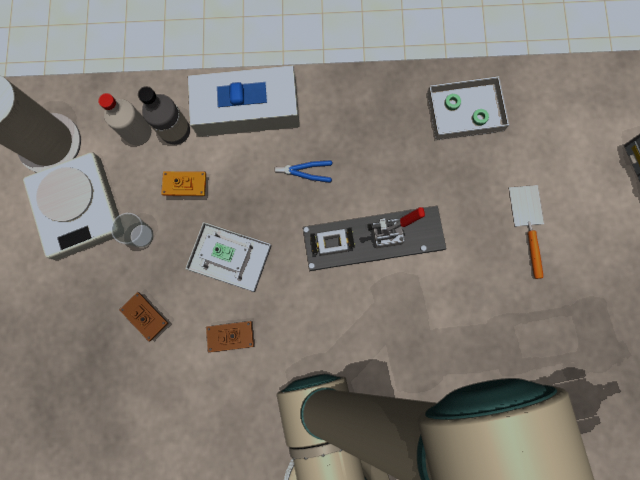

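View pics/side0.png

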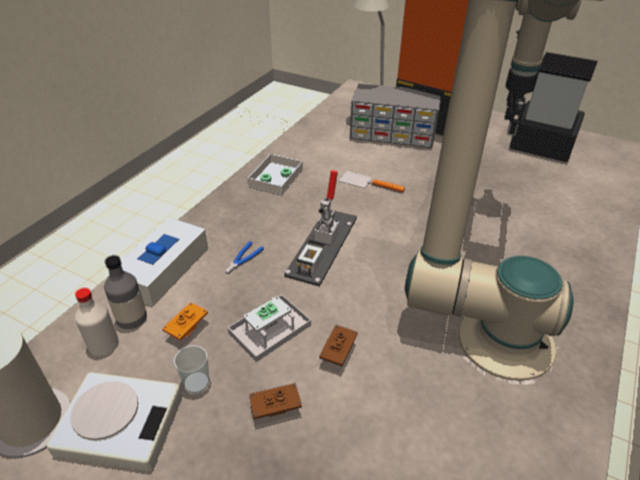

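The top view shows the rack with the plate at about (224,252), socket at (332,241), clamp at about (388,232), and red handle tip at (415,216). The side view shows the green print at (268,311) and the socket at (310,257). The brown and orange plates are decoys.

```bash
cat > h.py <<'E'
from rig import manip, imaging
import cv2, numpy as np
def ray(c,px):
    R=c["cam_to_world"]; d=np.linalg.inv(c["mtx"])@np.array([px[0],px[1],1.]); return R[:3,3],R[:3,:3]@(d/np.linalg.norm(d))
def onz(c,px,z):
    o,d=ray(c,px); return o+d*(z-o[2])/d[2]
def tri(rs):
    A=np.zeros((3,3));b=np.zeros(3)
    for o,d in rs:
        P=np.eye(3)-np.outer(d,d);A+=P;b+=P@o
    x=np.linalg.solve(A,b); return x,[np.linalg.norm((np.eye(3)-np.outer(d,d))@(x-o)) for o,d in rs]
def proj(c,p):
    R=c["cam_to_world"]; q=c["mtx"]@(R[:3,:3].T@(np.asarray(p)-R[:3,3])); return q[:2]/q[2]
E
python3 - <<'E'
from h import *
np.set_printoptions(precision=4,suppress=True)
t=imaging.calibration("top");s=imaging.calibration("side");w=imaging.calibration("wrist")
print("plate",onz(t,(224,252),.065),onz(s,(268,311),.065))
print("socket",onz(t,(332,241),.048),onz(s,(310,257),.048))
im=cv2.imread("pics/top0.png")
g=im.max(2)
m=((g<75)).astype(np.uint8); m[:190]=0;m[280:]=0;m[:,:290]=0;m[:,460:]=0
m=cv2.morphologyEx(m,cv2.MORPH_CLOSE,np.ones((9,9)))
c=max(cv2.findContours(m,0,2)[0],key=cv2.contourArea)
b=cv2.boxPoints(cv2.minAreaRect(c)); 
for p in b: print(p,onz(t,p,.012))
print(w["mtx"],w["cam_to_world"],manip.get_state()["position"])
E
```

```text
plate [0.4949 0.2265 0.065 ] [0.4897 0.2346 0.065 ]
socket [ 0.5145 -0.0023  0.048 ] [0.505  0.0138 0.048 ]
[302.6373 227.5286] [0.554  0.0628 0.012 ]
[420.4162 208.2994] [ 0.5891 -0.2006  0.012 ]
[425.7257 240.8203] [ 0.5151 -0.2078  0.012 ]
[307.9468 260.0495] [0.4804 0.0524 0.012 ]
[[407.3103   0.     323.9336]
 [  0.     407.3103 238.8114]
 [  0.       0.       1.    ]] [[ 0.3084 -0.9083 -0.2826  0.2506]
 [-0.9513 -0.2949 -0.0901 -0.5232]
 [-0.0015  0.2966 -0.955   0.373 ]
 [ 0.      0.      0.      1.    ]] [ 0.1774 -0.5465  0.2415]
```

jog_arm --deltas '[0,0,40,160,300,60,1,0,0,72,313,627,60,1,0,0,72,313,627,60,1,0,0,72,313,627,60,1,0,0,72,313,627,60,1,0,0,72,313,627,60,1,0,0,72,313,627,60,1,0,0,72,313,627,60,1,0,0,72,313,627,60,1,0,0,72,313,627,60,1,0,0,72,313,627,60,1,0,0,72,313,627,60,1,0,0,72,313,627,60,1,0,0,72,313,627,60,1,0,0,72,313,627,60,1,0,0,72,313,627,60,1,0,0,72,313,627,60,1,0,0,72,313,627,60,1]'

```text
clock: 1.9
position: [0.4898, 0.0787, 0.3022]
ee_rot: [-0.0, 0.708, 0.706, -0.0]
contact_force: [-0.3, -1.0, 0.3]
width: 0.0853
gripper_force: 0.0
```

Run:
```python
from h import *
import pickle
s=manip.get_state();c=imaging.calibration("wrist");im=imaging.get_image("wrist");cv2.imwrite("pics/w1.png",im)
pickle.dump(c,open("w1.pkl","wb"))
print(s["clock"],s["position"],s["ee_rot"],s["qpos"],c["cam_to_world"][:3,3])
im=imaging.get_image("top");cv2.imwrite("pics/top1.png",im)
```

```text
1.9 [0.48976791 0.07865062 0.30215662] [-3.94773047e-05  7.07937680e-01  7.06274754e-01 -4.59011998e-04] [ 1.92768647e-02  1.26440060e-01  1.55327396e+00 -5.82174520e-04
  1.46259561e+00  2.16916740e-02] [0.49124251 0.15452979 0.43361535]
```

View pics/w1.png

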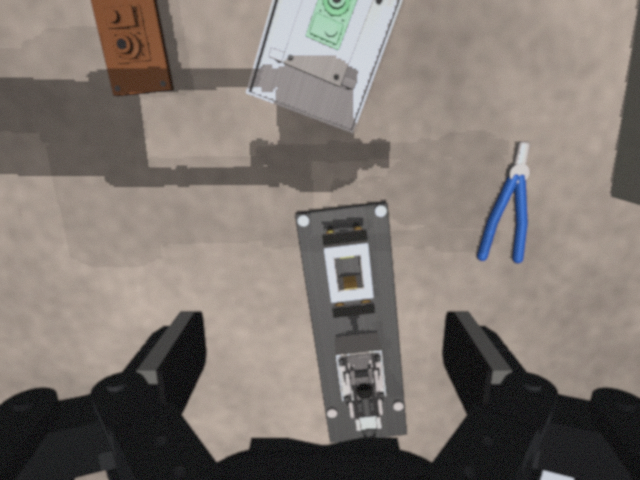

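The wrist view shows the jig upright: white block with corners (324,248)–(373,303), base front corners at (297,213) and (386,201). The plate is cut off at the top, so I go further +y to see both.

jog_arm --deltas '[0,0,0,5,50,0,1,0,0,0,5,100,0,1,0,0,0,5,110,0,1,0,0,0,5,110,0,1,0,0,0,5,110,0,1,0,0,0,5,110,0,1]'

```text
clock: 2.6
position: [0.4955, 0.1884, 0.3024]
ee_rot: [0.0, 0.708, 0.706, -0.0]
contact_force: [0.2, -0.4, -0.1]
width: 0.0854
gripper_force: 0.0
```

Run:
```python
from h import *
import pickle
s=manip.get_state();c=imaging.calibration("wrist");im=imaging.get_image("wrist");cv2.imwrite("pics/w2.png",im)
pickle.dump(c,open("w2.pkl","wb"))
print(s["clock"],s["position"],s["ee_rot"],c["cam_to_world"][:3,3])
a=cv2.resize(im[60:300,240:480],(560,560),interpolation=cv2.INTER_CUBIC)
cv2.imwrite("pics/w2full.png",im)
```

```text
2.6 [0.49551334 0.1884163  0.3024292 ] [ 3.69924737e-04  7.07916142e-01  7.06296360e-01 -2.27440980e-04] [0.49683821 0.2643253  0.43386223]
```

View pics/w2full.png

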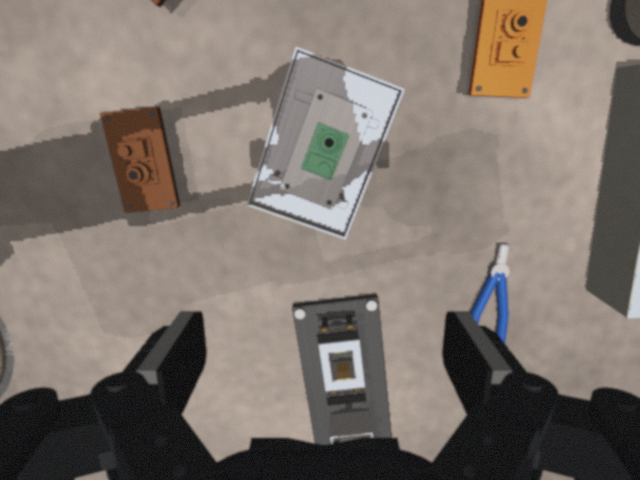

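The w2 view shows the rack with corners (296,48),(404,91),(345,237),(249,205). The plate's corner screws are at (320,97),(365,115),(288,186),(330,202), the socket at (343,367), and the block at (320–365, 343–393).

```bash
cat > m.py <<'E'
from h import *
import pickle
np.set_printoptions(precision=4,suppress=True)
def blk(im,roi):
    x0,y0,x1,y1=roi
    m=np.zeros(im.shape[:2],np.uint8); m[y0:y1,x0:x1]=(im[y0:y1,x0:x1].min(2)>150)
    m=cv2.morphologyEx(m,cv2.MORPH_OPEN,np.ones((3,3)))
    c=max(cv2.findContours(m,0,2)[0],key=cv2.contourArea); return cv2.minAreaRect(c), cv2.contourArea(c)
E
python3 - <<'E'
from m import *
for n,roi in(("w1",(310,225,390,320)),("w2",(305,325,380,405))):
    c=pickle.load(open(n+".pkl","rb"));im=cv2.imread(f"pics/{n}.png")
    r,a=blk(im,roi);b=cv2.boxPoints(r);P=np.array([onz(c,p,.048) for p in b]);print(n,r,a);print(P,"mean",P.mean(0),"edges",np.linalg.norm(np.diff(P[:3],axis=0),axis=1))
    for e in np.diff(P[:3],axis=0): print(np.degrees(np.arctan2(e[1],e[0])))
    if n=="w1": r1=ray(c,b.mean(0))
    else: print("tri",tri([r1,ray(c,b.mean(0))]))
h=[(320,97),(365,115),(330,202),(288,186)]
P=np.array([onz(c,p,.058) for p in h]);print(P,P.mean(0))
for i,j in((0,3),(1,2),(3,2),(0,1)):e=P[i]-P[j];print(np.linalg.norm(e),np.degrees(np.arctan2(e[1],e[0])))
E
```

```text
w1 ((348.5532531738281, 272.6284484863281), (55.32524108886719, 44.741615295410156), 83.41805267333984) 2330.5
[[ 0.4896  0.0253  0.048 ]
 [ 0.5338  0.0305  0.048 ]
 [ 0.5422 -0.0294  0.048 ]
 [ 0.4961 -0.0352  0.048 ]] mean [ 0.5154 -0.0022  0.048 ] edges [0.0445 0.0605]
6.808631881575609
-82.08678237518225
w2 ((341.44195556640625, 365.5068054199219), (47.49596405029297, 40.952857971191406), 83.2901611328125) 1833.0
[[ 0.49    0.0249  0.048 ]
 [ 0.5338  0.0307  0.048 ]
 [ 0.5414 -0.0292  0.048 ]
 [ 0.4959 -0.0355  0.048 ]] mean [ 0.5153 -0.0023  0.048 ] edges [0.0441 0.0604]
7.498534799258194
-82.77945944852897
tri (array([ 0.5153, -0.0013,  0.0485]), [np.float64(7.540877004869533e-05), np.float64(7.540877004863255e-05)])
[[0.4933 0.2768 0.058 ]
 [0.5329 0.2617 0.058 ]
 [0.5022 0.1835 0.058 ]
 [0.4631 0.1987 0.058 ]] [0.4979 0.2302 0.058 ]
0.08367320607933976 68.87833553180016
0.08400358755043907 68.5251638426945
0.04191515435353419 158.68195637539333
0.042433107549824656 159.12830108907866
```

jog_arm --deltas '[0,0,-8,1,20,-40,1,0,0,-16,2,42,-80,1,0,0,-21.2,2.5,42,-100,1,0,0,-21.2,2.5,42,-100,1,0,0,-21.2,2.5,42,-100,1,0,0,-21.2,2.5,42,-100,1,0,0,-21.2,2.5,42,-100,1]'

```text
clock: 3.35
position: [0.4991, 0.2318, 0.2041]
ee_rot: [0.001, 0.825, 0.565, 0.002]
contact_force: [0.4, 0.3, -0.4]
width: 0.0858
gripper_force: 0.0
```

Run:
```python
from m import *
s=manip.get_state();c=imaging.calibration("wrist");im=imaging.get_image("wrist");cv2.imwrite("pics/w3.png",im)
pickle.dump(c,open("w3.pkl","wb"))
print(s["clock"],s["position"],s["ee_rot"],c["cam_to_world"][:3,3])
for p in [(0.4933,.2768,.058),(.5329,.2617,.058),(.5022,.1835,.058),(.4631,.1987,.058)]: print(proj(c,p))
```

```text
3.35 [0.4991 0.2318 0.2041] [0.0006 0.8252 0.5648 0.0017] [0.5272 0.3023 0.3358]
[289.9592 168.949 ]
[352.4874 168.5219]
[349.7588 283.0013]
[292.9497 283.0565]
```

View pics/w3.png

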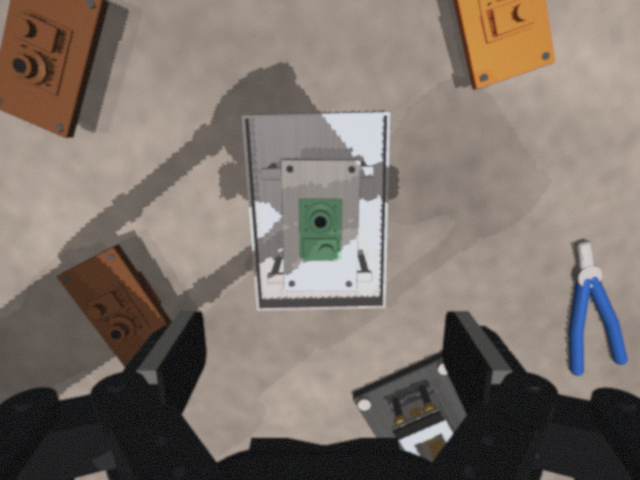

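The w3 view shows the plate upright: screws at (290,169),(352,169),(348,284),(292,284), print at (300–342,199–261). That matches the prediction within 1–2 px.

Run:
```python
from m import *
c2=pickle.load(open("w2.pkl","rb"));c3=pickle.load(open("w3.pkl","rb"))
g=cv2.imread("pics/w3.png",0)
H2=[(320,97),(365,115),(330,202),(288,186)];H3=[(290,169),(352,169),(348.5,284),(292,284)]
R=[]
for p in H3:
    x,y=map(int,p);w=g[y-5:y+6,x-5:x+6].astype(float);w=np.clip(np.percentile(w,60)-20-w,0,None);yy,xx=np.mgrid[y-5:y+6,x-5:x+6];R.append(((w*xx).sum()/w.sum(),(w*yy).sum()/w.sum()))
print(R)
T=np.array([tri([ray(c2,a),ray(c3,b)])[0] for a,b in zip(H2,R)]);print(T,T.mean(0))
P=np.array([onz(c3,p,.058) for p in R]);print(P.mean(0))
for i,j in((0,3),(1,2),(0,1)):e=P[i]-P[j];print(np.linalg.norm(e),np.degrees(np.arctan2(e[1],e[0])))
s=manip.get_state();q=s["ee_rot"];print(s["position"],np.degrees(2*np.arctan2(q[2],q[1])))
```

```text
[(np.float64(289.36915367483294), np.float64(168.5957683741648)), (np.float64(351.30169888693615), np.float64(169.0433509080258)), (np.float64(348.32740879326474), np.float64(283.532273152479)), (np.float64(291.32400339270566), np.float64(283.2103477523325))]
[[0.4931 0.277  0.0575]
 [0.5323 0.2619 0.0609]
 [0.5017 0.1842 0.0603]
 [0.4629 0.1994 0.06  ]] [0.4975 0.2306 0.0597]
[0.497  0.2303 0.058 ]
0.08409778753970729 68.30763869558675
0.08408413302206963 68.39360670765446
0.041978569221341105 158.32708264212997
[0.4989 0.2319 0.2039] 68.77484423543137
```

jog_arm --deltas '[0,0,-0.4,-1.7,-1.6,-40,1,0,0,-0.4,-1.7,-1.6,-80,1,0,0,-0.4,-1.7,-1.6,-105,1,0,0,-0.4,-1.7,-1.6,-120,1,0,0,-0.4,-1.7,-1.6,-120,1,0,0,-0.4,-1.7,-1.6,-120,1,0,0,-0.4,-1.7,-1.6,-120,1]'

```text
clock: 4.1
position: [0.4975, 0.2308, 0.0839]
ee_rot: [0.0, 0.827, 0.562, 0.002]
contact_force: [0.2, -0.7, 0.3]
width: 0.0851
gripper_force: 0.0
```

```bash
cat > st.py <<'E'
from h import *
np.set_printoptions(precision=4,suppress=True)
s=manip.get_state();q=s["ee_rot"];print(s["clock"],s["position"],"yaw",np.degrees(2*np.arctan2(q[2],q[1])),q,s["contact_force"],s["moment"],s["width"],s["gripper_force"])
E
python3 st.py
```

```text
4.1 [0.4975 0.2308 0.0839] yaw 68.38262132690787 [0.0005 0.8272 0.562  0.0015] [ 0.1628 -0.6929  0.3182] [ 0.0369  0.0043 -0.0057] 0.08507874341886355 0.0
```

jog_arm --deltas '[0,0,0,0,-0.5,-15,1,0,0,0,-0.3,-0.5,-30,1,0,0,0,-0.3,-0.5,-41,1,0,0,0,-0.3,-0.5,-41,1,0,0,0,-0.3,-0.5,-41,0.75,0,0,0,-0.3,-0.5,-41,0.7,0,0,0,-0.3,-0.5,-41,0.6,0,0,0,-0.3,-0.5,-41,0.5,0,0,0,-0.3,-0.5,-41,0.4,0,0,0,-0.3,-0.5,-41,0.4,0,0,0,-0.3,-0.5,-41,0.4,0,0,0,-0.3,-0.5,-41,0.4]' --grip_force 60

```text
clock: 5.3
position: [0.4967, 0.2302, 0.0425]
ee_rot: [0.0, 0.827, 0.562, 0.001]
contact_force: [-1.5, -0.3, 6.1]
width: 0.053
gripper_force: 63.5
```

```bash
python3 st.py
```

```text
5.3 [0.4967 0.2302 0.0425] yaw 68.37947690218873 [0.0003 0.8272 0.5619 0.001 ] [-1.5126 -0.3192  6.0821] [ 0.0309  0.1747 -0.0356] 0.05301877185809927 63.51330041885376
```

jog_arm --deltas '[0,0,0,0,0,15,0.4,0,0,0,0,0,40,0.4,0,0,0,0,0,70,0.4,0,0,7,3,-30,75,0.4,0,0,14,7,-70,75,0.4,0,0,21,12,-110,75,0.4,0,0,28.8,15,-150,75,0.4,0,0,28.8,17,-190,75,0.4,0,0,28.8,18.5,-220,75,0.4,0,0,28.8,18.5,-232,75,0.4,0,0,28.8,18.5,-232,75,0.4,0,0,28.8,18.5,-232,75,0.4,0,0,28.8,18.5,-232,75,0.4]'

```text
clock: 6.6
position: [0.5142, -0.0007, 0.1162]
ee_rot: [-0.0, 0.661, 0.75, 0.0]
contact_force: [-0.3, 0.0, -1.2]
width: 0.0531
gripper_force: 63.7
```

```bash
python3 st.py
python3 - <<'E'
from m import *
c=imaging.calibration("wrist");im=imaging.get_image("wrist");cv2.imwrite("pics/w4.png",im);pickle.dump(c,open("w4.pkl","wb"))
cv2.imwrite("pics/side4.png",imaging.get_image("side"))
E
```

```text
6.6 [ 0.5142 -0.0007  0.1162] yaw 97.24859466482886 [-0.0004  0.661   0.7504  0.0002] [-0.3406  0.0166 -1.2178] [-0.0296 -0.0087  0.0095] 0.05305693858216974 63.70912313461304
```

View pics/w4.png

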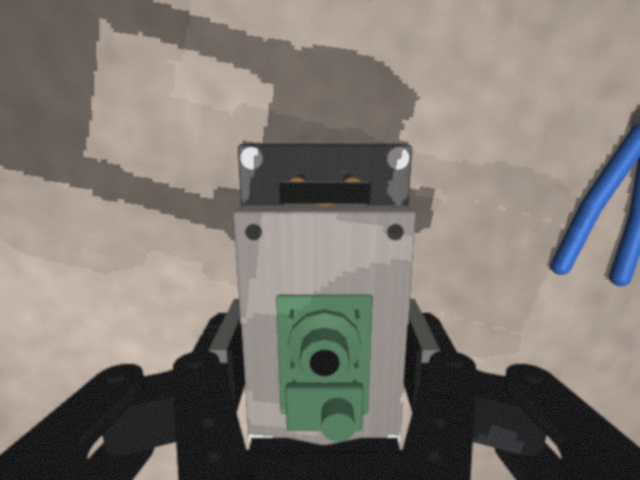

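The w4 view shows the plate held level with its front screws at (253,232),(395,232). The print is clear of the fingers, and the jig's front bolts (250,157),(399,157) are nearly parallel to the plate edge.

Run:
```python
from m import *
c=pickle.load(open("w4.pkl","rb"));c1=pickle.load(open("w1.pkl","rb"));c2=pickle.load(open("w2.pkl","rb"))
g=cv2.imread("pics/w4.png",0);im=cv2.imread("pics/w4.png")
def blob(n,p,dark,r=12):
    g=cv2.imread(f"pics/{n}.png",0);x,y=p;w=g[y-r:y+r+1,x-r:x+r+1].astype(float);m=np.median(w);w=np.clip(m-40-w,0,None) if dark else np.clip(w-160,0,None)
    yy,xx=np.mgrid[y-r:y+r+1,x-r:x+r+1];return np.array([(w*xx).sum()/w.sum(),(w*yy).sum()/w.sum()])
a,b=blob("w4",(253,232),1,11),blob("w4",(395,232),1,11);print(a,b)
A,B=onz(c,a,.1317),onz(c,b,.1317);e=B-A;th=np.arctan2(e[1],e[0]);print("len",np.linalg.norm(e),"yaw",np.degrees(th))
ctr=(A+B)/2-.042*np.array([-np.sin(th),np.cos(th),0]);print("plate centre",ctr,"tcp",manip.get_state()["position"])
for n,ps,cc in(("w1",[(303,220),(381,211)],c1),("w2",[(300,314),(372,306)],c2),("w4",[(251,157),(399,157)],c)):
    Q=[onz(cc,blob(n,p,0,9),.014) for p in ps];e=Q[1]-Q[0];print(n,Q,(Q[0]+Q[1])/2,np.degrees(np.arctan2(e[1],e[0])))
    if n!="w4":
        im=cv2.imread(f"pics/{n}.png")
# base long edges in w1 for yaw
gm=cv2.imread("pics/w1.png")
for x in ():pass
# hole in block w1,w2: dark inside
for n,roi,cc in(("w1",(328,250,370,300),c1),("w2",(324,346,362,390),c2)):
    x0,y0,x1,y1=roi;w=cv2.imread(f"pics/{n}.png")[y0:y1,x0:x1].min(2)
    m=(w<130).astype(np.uint8);k=max(cv2.findContours(m,0,2)[0],key=cv2.contourArea);r=cv2.minAreaRect(k);print(n,"hole",r,onz(cc,np.array(r[0])+(x0,y0),.048))
    Q=[onz(cc,p+np.array([x0,y0]),.048) for p in cv2.boxPoints(r)];print([np.linalg.norm(Q[i+1]-Q[i]) for i in(0,1)],[np.degrees(np.arctan2(*(Q[i+1]-Q[i])[[1,0]])) for i in (0,1)])
```

```text
[252.9681 231.597 ] [394.8858 231.2875]
len 0.04210481821378774 yaw 7.376762100970698
plate centre [ 0.5154 -0.0006  0.1317] tcp [ 0.5143 -0.0008  0.1163]
w1 [array([0.468 , 0.0444, 0.014 ]), array([0.55  , 0.0548, 0.014 ])] [0.509  0.0496 0.014 ] 7.227265498725143
w2 [array([0.4679, 0.0437, 0.014 ]), array([0.5499, 0.054 , 0.014 ])] [0.5089 0.0488 0.014 ] 7.191211941751139
w4 [array([0.4664, 0.0455, 0.014 ]), array([0.5533, 0.0549, 0.014 ])] [0.5098 0.0502 0.014 ] 6.188060631014153
w1 hole ((20.544368743896484, 22.877132415771484), (31.547136306762695, 25.06244659423828), 83.2901611328125) [ 0.5154 -0.0018  0.048 ]
[np.float64(0.025171642714941305), np.float64(0.03453179845558912)] [np.float64(7.012304215445827), np.float64(-82.37569489979327)]
w2 hole ((17.346158981323242, 19.269229888916016), (27.163604736328125, 23.194494247436523), 82.87498474121094) [ 0.5151 -0.0014  0.048 ]
[np.float64(0.025209841009614545), np.float64(0.03452992091384871)] [np.float64(8.037655493991563), np.float64(-82.79215980465719)]
```

jog_arm --deltas '[0,0,-0.1,0.1,-0.9,-15,0.4,0,0,-0.1,0.1,-0.9,-30,0.4,0,0,-0.1,0.1,-0.9,-37,0.4,0,0,-0.1,0.1,-0.9,-40,0.4,0,0,-0.1,0.1,-0.9,-42,0.4,0,0,-0.1,0.1,-0.9,-44,0.4,0,0,-0.1,0.1,-0.9,-45,0.4,0,0,-0.1,0.1,-0.9,-45,0.4,0,0,-0.1,0.1,-0.9,-45,0.4]'

```text
clock: 7.6
position: [0.5148, -0.003, 0.0716]
ee_rot: [0.0, 0.662, 0.749, 0.0]
contact_force: [0.1, 0.0, -2.1]
width: 0.0526
gripper_force: 63.7
```

```bash
python3 st.py
```

```text
7.6 [ 0.5148 -0.003   0.0716] yaw 97.070562219274 [0.0002 0.6622 0.7494 0.0002] [ 0.0523  0.0006 -2.0618] [-0.0013 -0.0077 -0.0226] 0.05256840670663711 63.66685152053833
```

jog_arm --deltas '[0,0,0,-0.4,1,0,0.4,0,0,0,-0.4,1,-2,0.4,0,0,0,-0.4,1,-4,0.4,0,0,0,-0.4,1,-4,0.4,0,0,0,-0.4,1,-4,0.4]'

```text
clock: 8.1
position: [0.5143, -0.002, 0.0672]
ee_rot: [0.0, 0.662, 0.749, 0.0]
contact_force: [1.2, -0.7, -2.3]
width: 0.0526
gripper_force: 63.7
```

jog_arm --deltas '[0,0,0,0,0,-1.5,0.4,0,0,0,0,0,-3,0.4,0,0,0,0,0,-3,0.4,0,0,0,0,0,-3,0.4]'

```text
clock: 8.5
position: [0.5145, -0.002, 0.0645]
ee_rot: [0.0, 0.662, 0.749, 0.0]
contact_force: [0.7, 0.3, 1.0]
width: 0.0527
gripper_force: 64.0
```

jog_arm --deltas '[0,0,0,0,0,-1.5,0.4,0,0,0,0,0,-3,0.4,0,0,0,0,0,-3,0.4,0,0,0,0,0,-3,0.4]'

```text
clock: 8.9
position: [0.5146, -0.002, 0.0615]
ee_rot: [0.0, 0.662, 0.749, 0.0]
contact_force: [1.0, 0.0, 3.4]
width: 0.0527
gripper_force: 64.3
```

jog_arm --deltas '[0,0,0,0,0,-1,0.4,0,0,0,0,0,-2,0.4,0,0,0,0,0,-2,0.4,0,0,0,0,0,-2,0.4]'

```text
clock: 9.3
position: [0.5146, -0.002, 0.0596]
ee_rot: [0.0, 0.662, 0.749, 0.0]
contact_force: [0.7, -0.0, 5.2]
width: 0.0531
gripper_force: 64.5
```

jog_arm --deltas '[0,0,0,0,0,-1,0.4,0,0,0,0,0,-1.5,0.4,0,0,0,0,0,-1.5,0.4,0,0,0,0,0,-1.5,0.4]'

```text
clock: 9.7
position: [0.5146, -0.002, 0.0582]
ee_rot: [0.0, 0.662, 0.749, 0.0]
contact_force: [0.2, 0.1, 4.5]
width: 0.053
gripper_force: 64.4
```

jog_arm --deltas '[0,0,0,0,0,-0.5,0.4,0,0,0,0,0,-1,0.4,0,0,0,0,0,-1,0.4]'

```text
clock: 10.0
position: [0.5146, -0.002, 0.0572]
ee_rot: [0.0, 0.662, 0.749, 0.0]
contact_force: [-0.4, 0.1, 4.8]
width: 0.0525
gripper_force: 64.5
```

jog_arm --deltas '[0,0,0,0,0,-0.5,0.4,0,0,0,0,0,-1,0.4,0,0,0,0,0,-1,0.4]'

```text
clock: 10.3
position: [0.5146, -0.002, 0.0562]
ee_rot: [0.0, 0.662, 0.749, 0.0]
contact_force: [0.6, -0.3, 5.2]
width: 0.0526
gripper_force: 64.5
```

jog_arm --deltas '[0,0,0,0,0,-0.5,0.4,0,0,0,0,0,-1,0.4,0,0,0,0,0,-1,0.4]'

```text
clock: 10.6
position: [0.5146, -0.002, 0.0552]
ee_rot: [0.0, 0.662, 0.749, 0.0]
contact_force: [0.5, -0.2, 5.4]
width: 0.0529
gripper_force: 64.5
```

jog_arm --deltas '[0,0,0,0,0,-0.5,0.4,0,0,0,0,0,-1,0.4,0,0,0,0,0,-1,0.4]'

```text
clock: 10.9
position: [0.5146, -0.002, 0.0542]
ee_rot: [0.0, 0.662, 0.749, 0.0]
contact_force: [-0.4, 0.2, 5.7]
width: 0.0526
gripper_force: 64.6
```

jog_arm --deltas '[0,0,0,0,0,-0.5,0.4,0,0,0,0,0,-1,0.4,0,0,0,0,0,-1,0.4]'

```text
clock: 11.2
position: [0.5146, -0.002, 0.0532]
ee_rot: [0.0, 0.662, 0.749, 0.0]
contact_force: [-0.3, 0.5, 5.7]
width: 0.0528
gripper_force: 64.6
```

jog_arm --deltas '[0,0,0,0,0,-0.5,0.4,0,0,0,0,0,-1,0.4,0,0,0,0,0,-1,0.4]'

```text
clock: 11.5
position: [0.5146, -0.002, 0.0522]
ee_rot: [0.0, 0.662, 0.749, 0.0]
contact_force: [-0.2, -0.5, 5.3]
width: 0.0529
gripper_force: 64.6
```

jog_arm --deltas '[0,0,0,0,0,-0.5,0.4,0,0,0,0,0,-1,0.4,0,0,0,0,0,-1,0.4]'

```text
clock: 11.8
position: [0.5146, -0.002, 0.0512]
ee_rot: [0.0, 0.662, 0.749, 0.0]
contact_force: [1.1, -0.2, 4.9]
width: 0.053
gripper_force: 64.6
```

jog_arm --deltas '[0,0,0,0,0,-0.5,0.4,0,0,0,0,0,-1,0.4,0,0,0,0,0,-1,0.4]'

```text
clock: 12.1
position: [0.5146, -0.002, 0.0502]
ee_rot: [0.0, 0.662, 0.749, 0.0]
contact_force: [-0.0, 0.0, 5.9]
width: 0.053
gripper_force: 64.6
```

jog_arm --deltas '[0,0,0,0,0,-0.5,0.4,0,0,0,0,0,-1,0.4,0,0,0,0,0,-1,0.4]'

```text
clock: 12.4
position: [0.5146, -0.002, 0.0492]
ee_rot: [0.0, 0.662, 0.749, 0.0]
contact_force: [-0.1, 0.7, 6.0]
width: 0.053
gripper_force: 64.6
```

jog_arm --deltas '[0,0,0,0,0,-0.5,0.4,0,0,0,0,0,-1,0.4,0,0,0,0,0,-1,0.4]'

```text
clock: 12.7
position: [0.5146, -0.002, 0.0483]
ee_rot: [0.0, 0.662, 0.749, 0.0]
contact_force: [-0.1, -0.1, 5.7]
width: 0.0529
gripper_force: 64.6
```

jog_arm --deltas '[0,0,0,0,0,-0.5,0.4,0,0,0,0,0,-1,0.4,0,0,0,0,0,-1,0.4]'

```text
clock: 13.0
position: [0.5146, -0.002, 0.0482]
ee_rot: [0.001, 0.662, 0.749, 0.0]
contact_force: [-2.0, 0.2, 13.0]
width: 0.0528
gripper_force: 65.3
```

jog_arm --deltas '[0,0,0,0,0,-0.5,0.4,0,0,0,0,0,-0.8,0.4,0,0,0,0,0,-0.8,0.4]'

```text
clock: 13.3
position: [0.5146, -0.002, 0.0481]
ee_rot: [0.001, 0.662, 0.749, 0.0]
contact_force: [-3.5, 0.7, 18.6]
width: 0.0527
gripper_force: 65.9
```

Steep rise at TCP z≈0.0483: the plate is home, with its underside at about 54 mm. Relieve the push, release, and rise.

jog_arm --deltas '[0,0,0,0,0,0.8,0.4,0,0,0,0,0,1.4,0.4,0,0,0,0,0,1.4,0.7,0,0,0,0,0,1.4,0.9,0,0,0,0,0,1.4,1,0,0,0,0,0,1.4,1,0,0,0,0,0,1.4,1,0,0,0,0,0,1.4,1,0,0,0,0,0,15,1,0,0,0,0,0,50,1,0,0,0,0,0,90,1,0,0,0,0,0,130,1,0,0,0,0,0,130,1,0,0,0,0,0,130,1,0,0,0,0,0,130,1]'

```text
clock: 14.8
position: [0.5131, -0.0018, 0.1748]
ee_rot: [-0.001, 0.662, 0.749, -0.001]
contact_force: [0.0, 0.3, -0.1]
width: 0.0855
gripper_force: 0.0
```

```bash
python3 st.py
python3 - <<'E'
from m import *
c=imaging.calibration("wrist");im=imaging.get_image("wrist");cv2.imwrite("pics/w5.png",im);pickle.dump(c,open("w5.pkl","wb"))
cv2.imwrite("pics/side5.png",imaging.get_image("side"))
E
```

```text
14.8 [ 0.5131 -0.0018  0.1748] yaw 97.07952397185281 [-0.001   0.6621  0.7494 -0.0007] [ 0.03    0.3281 -0.1289] [ 0.0093 -0.0211 -0.0714] 0.08545578810837472 0.0
```

View pics/w5.png

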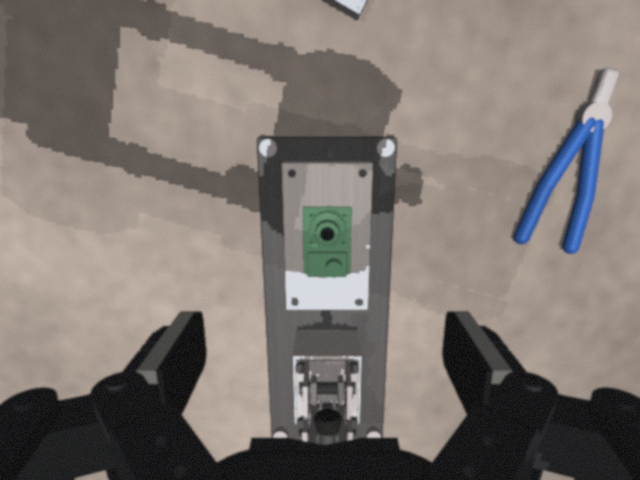

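The plate is seated with screws at (292,173),(362,173),(359,301),(295,301), square to the jig; the clamp is at (328,400). I check level with PnP and locate the red handle with a look from above it.

jog_arm --deltas '[0,0,0,5,0,50,1,0,0,0,10,-50,100,1,0,0,0,20,-100,125,1,0,0,0,20,-140,125,1,0,0,0,20,-140,125,1,0,0,0,20,-140,125,1,0,0,0,20,-140,125,1,0,0,0,20,-140,125,1]'

```text
clock: 15.7
position: [0.5335, -0.1402, 0.2998]
ee_rot: [-0.002, 0.662, 0.75, -0.0]
contact_force: [0.4, -0.3, -0.1]
width: 0.0852
gripper_force: 0.0
```

```bash
python3 st.py
python3 - <<'E'
from m import *
c=pickle.load(open("w5.pkl","rb"));g=cv2.imread("pics/w5.png",0)
R=[]
for x,y in[(292,173),(362,173),(359,301),(295,301)]:
    w=g[y-5:y+6,x-5:x+6].astype(float);w=np.clip(np.percentile(w,60)-30-w,0,None);yy,xx=np.mgrid[y-5:y+6,x-5:x+6];R.append(((w*xx).sum()/w.sum(),(w*yy).sum()/w.sum()))
R=np.array(R);O=np.array([[-21,42,0],[21,42,0],[21,-42,0],[-21,-42,0]])/1000.
ok,rv,tv=cv2.solvePnP(O,R,c["mtx"],None)
Rw=c["cam_to_world"][:3,:3]@cv2.Rodrigues(rv)[0];print("normal",Rw[:,2],"ctr",c["cam_to_world"][:3,:3]@tv[:,0]+c["cam_to_world"][:3,3],np.degrees(np.arctan2(Rw[1,0],Rw[0,0])))
P=np.array([onz(c,p,.064) for p in R]);print(P.mean(0))
c=imaging.calibration("wrist");im=imaging.get_image("wrist");cv2.imwrite("pics/w6.png",im);pickle.dump(c,open("w6.pkl","wb"))
cv2.imwrite("pics/top6.png",imaging.get_image("top"))
def red(im):
    h=cv2.cvtColor(im,cv2.COLOR_BGR2HSV);return (((h[...,0]<6)|(h[...,0]>174))&(h[...,1]>180)&(h[...,2]>70)).astype(np.uint8)
for n,cc in(("w6",c),("top0",imaging.calibration("top")),("side0",imaging.calibration("side"))):
    k=cv2.findContours(red(cv2.imread(f"pics/{n}.png")),0,2)[0]
    for q in k:
        if cv2.contourArea(q)>40: print(n,cv2.contourArea(q),cv2.boxPoints(cv2.minAreaRect(q)).round(1).tolist())
O=np.array([.5153,-.0019]);ey=np.array([-.1253,.9921])
for d in(.04,.09,.12):
    for a in (1.2,):
        p=np.r_[O+ey*(-.127-d*np.cos(a)),.088+d*np.sin(a)];print(d,p,[proj(q,p).round(1).tolist() for q in(c,imaging.calibration("top"),imaging.calibration("side"))])
E
```

```text
15.7 [ 0.5335 -0.1402  0.2998] yaw 97.1599500332082 [-0.0016  0.6616  0.7499 -0.    ] [ 0.3572 -0.2953 -0.0668] [-0.048   0.0762  0.0048] 0.08518583157013487 0.0
normal [-0.0101 -0.0026  0.9999] ctr [ 0.5156 -0.002   0.0639] 7.07424397459256
[ 0.5156 -0.002   0.064 ]
w6 1745.5 [[309.0, 218.0], [335.0, 218.0], [335.0, 297.0], [309.0, 297.0]]
top0 195.0 [[397.79998779296875, 218.60000610351562], [421.79998779296875, 206.60000610351562], [425.79998779296875, 214.60000610351562], [401.79998779296875, 226.60000610351562]]
top0 138.5 [[96.5, 100.5], [106.0, 91.0], [115.0, 100.0], [105.5, 109.5]]
side0 123.5 [[76.0, 289.0], [89.0, 289.0], [89.0, 301.0], [76.0, 301.0]]
side0 114.5 [[327.0, 197.39999389648438], [331.1000061035156, 170.60000610351562], [336.5, 171.39999389648438], [332.3999938964844, 198.1999969482422]]
0.04 [ 0.533  -0.1423  0.1253] [[322.1, 217.9], [401.0, 222.5], [329.2, 198.1]]
0.09 [ 0.5353 -0.1603  0.1719] [[321.7, 260.7], [413.1, 215.7], [331.9, 180.1]]
0.12 [ 0.5367 -0.171   0.1998] [[321.4, 292.8], [420.9, 211.2], [333.5, 169.0]]
```

View pics/w6.png

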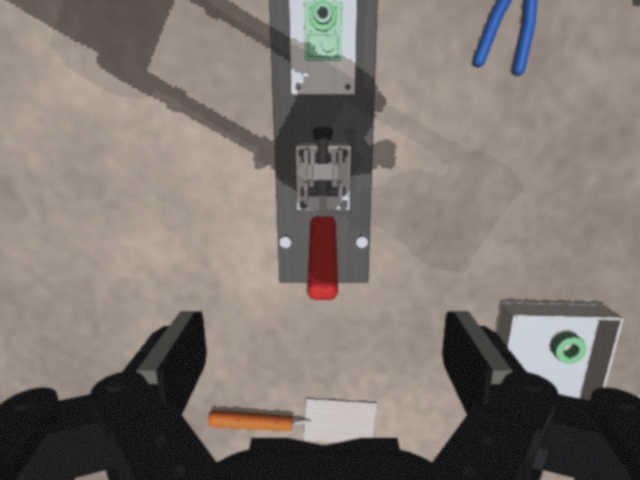

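The handle is seen at (309–335, 218–297), as predicted for 1.2 rad. Now approach and pinch the grip.

jog_arm --deltas '[0,0,0,1.8,-20,-20,1,0,0,0,1.8,-20,-50,1,0,0,0,1.8,-20,-80,1,0,0,0,1.8,-20,-110,1,0,0,0,1.8,-20,-136,1,0,0,0,1.8,-20,-136,1,0,0,0,1.8,-20,-136,1,0,0,0,1.8,-20,-136,1]' --grip_force 25

```text
clock: 16.6
position: [0.5372, -0.162, 0.1667]
ee_rot: [0.002, 0.662, 0.75, 0.001]
contact_force: [-0.1, -0.2, -0.1]
width: 0.0855
gripper_force: 0.0
```

```bash
python3 st.py
```

```text
16.6 [ 0.5372 -0.162   0.1667] yaw 97.12002589171759 [0.0016 0.6618 0.7496 0.0005] [-0.1115 -0.1617 -0.1227] [0.0491 0.014  0.0098] 0.08551868649323287 0.0
```

Correct by (−1.9, +1.7, −2.5) and close.

jog_arm --deltas '[0,0,0,-1.9,1.7,-2.5,1,0,0,0,-1.9,1.7,-2.5,0.7,0,0,0,-1.9,1.7,-2.5,0.5,0,0,0,-1.9,1.7,-2.5,0.35,0,0,0,-1.9,1.7,-2.5,0.25,0,0,0,-1.9,1.7,-2.5,0.1,0,0,0,-1.9,1.7,-2.5,0.1,0,0,0,-1.9,1.7,-2.5,0.1,0,0,0,-1.9,1.7,-2.5,0.1,0,0,0,-1.9,1.7,-2.5,0.1,0,0,0,-1.9,1.7,-2.5,0.1]'

```text
clock: 17.7
position: [0.5346, -0.1604, 0.1627]
ee_rot: [0.001, 0.662, 0.749, 0.0]
contact_force: [2.5, 0.4, 1.5]
width: 0.0195
gripper_force: 29.8
```

```bash
python3 st.py
```

```text
17.7 [ 0.5346 -0.1604  0.1627] yaw 97.08124312888819 [0.0006 0.6621 0.7494 0.0003] [2.4653 0.3968 1.5417] [ 0.075  -0.2249  0.0658] 0.01947127245650089 29.756926596164703
```

Pinched. Swing along the arc down to 0.5 rad.

jog_arm --deltas '[0,0,0,0.5,-4,-1.7,0.1,0,0,0,1,-8.1,-3.7,0.1,0,0,0,1.5,-12,-5.8,0.1,0,0,0,2,-15.9,-8.1,0.1,0,0,0,2.5,-19.5,-10.7,0.1,0,0,0,2.9,-23.1,-13.4,0.1,0,0,0,3.4,-26.5,-16.3,0.1,0,0,0,3.8,-29.9,-19.3,0.1,0,0,0,4.2,-33,-22.5,0.1,0,0,0,4.5,-35.9,-25.9,0.1,0,0,0,4.9,-38.7,-29.4,0.1,0,0,0,5.2,-41.3,-33.1,0.1,0,0,0,5.5,-43.7,-36.8,0.1,0,0,0,5.8,-46,-40.7,0.1,0,0,0,5.8,-46,-40.7,0.1]'

```text
clock: 19.2
position: [0.5405, -0.2071, 0.1211]
ee_rot: [0.001, 0.662, 0.749, 0.0]
contact_force: [5.1, -1.0, 1.9]
width: 0.0197
gripper_force: 27.7
```

```bash
python3 st.py
```

```text
19.2 [ 0.5405 -0.2071  0.1211] yaw 97.06838196282735 [0.0007 0.6622 0.7494 0.    ] [ 5.1071 -1.0393  1.9106] [ 0.0931 -0.656   0.0809] 0.019725361954766964 27.684687674045563
```

jog_arm --deltas '[0,0,0,1,-2,-4,0.1,0,0,0,1.2,-3.9,-8.1,0.1,0,0,0,1.4,-5.5,-12.3,0.1,0,0,0,1.6,-6.9,-16.6,0.1,0,0,0,1.7,-8.1,-20.9,0.1,0,0,0,1.9,-9.2,-25.3,0.1,0,0,0,2,-9.9,-29.7,0.1,0,0,0,2,-10.5,-34.2,0.1,0,0,0,2.1,-10.8,-38.7,0.1,0,0,0,2.1,-10.9,-43.2,0.1,0,0,0,2.1,-10.8,-47,0.1,0,0,0,2.1,-10.7,-50.4,0.1,0,0,0,2.1,-10.7,-50.4,0.1]'

```text
clock: 20.5
position: [0.5418, -0.2171, 0.0706]
ee_rot: [-0.0, 0.662, 0.749, -0.0]
contact_force: [2.9, -4.1, 0.1]
width: 0.0199
gripper_force: 27.2
```

```bash
python3 st.py
```

```text
20.5 [ 0.5418 -0.2171  0.0706] yaw 97.08785400922338 [-0.0001  0.662   0.7495 -0.0002] [ 2.88   -4.0897  0.15  ] [-0.3359 -0.3628  0.0368] 0.01989786165087534 27.226063907146454
```

jog_arm --deltas '[0,0,0,0,0,-1,0.1,0,0,0,0,0,-2,0.1,0,0,0,0,0,-2,0.1]'

```text
clock: 20.8
position: [0.5418, -0.217, 0.0693]
ee_rot: [-0.0, 0.662, 0.749, -0.0]
contact_force: [2.0, -4.4, 1.4]
width: 0.0192
gripper_force: 27.5
```

```bash
python3 st.py
```

```text
20.8 [ 0.5418 -0.217   0.0693] yaw 97.08380979166294 [-0.0001  0.6621  0.7494 -0.0001] [ 2.0235 -4.4171  1.3838] [-0.2882 -0.2296  0.0638] 0.019196597952766466 27.455509901046753
```

jog_arm --deltas '[0,0,0,0,0,-1,0.1,0,0,0,0,0,-2,0.1,0,0,0,0,0,-2,0.1]'

```text
clock: 21.1
position: [0.5418, -0.2169, 0.0681]
ee_rot: [-0.0, 0.662, 0.749, -0.0]
contact_force: [-0.3, -3.1, 7.6]
width: 0.0191
gripper_force: 28.2
```

jog_arm --deltas '[0,0,0,0,0,-1,0.1,0,0,0,0,0,-2,0.1,0,0,0,0,0,-2,0.1]'

```text
clock: 21.4
position: [0.5419, -0.2169, 0.068]
ee_rot: [0.0, 0.662, 0.75, 0.0]
contact_force: [-2.3, -1.5, 17.4]
width: 0.02
gripper_force: 29.5
```

Stop felt firmly (17 N). Ease off, open, and rise.

jog_arm --deltas '[0,0,0,0,0,1.5,0.1,0,0,0,0,0,2,0.3,0,0,0,0,0,2,0.6,0,0,0,0,0,2,0.9,0,0,0,0,0,2,1,0,0,0,0,0,2,1,0,0,0,0,0,2,1,0,0,0,0,0,2,1,0,0,0,0,0,20,1,0,0,0,0,0,60,1,0,0,0,0,0,110,1,0,0,0,0,0,160,1,0,0,0,0,20,200,1,0,0,0,0,60,230,1,0,0,0,0,90,230,1,0,0,0,0,90,230,1,0,0,0,0,90,230,1,0,0,0,0,90,230,1]'

```text
clock: 23.2
position: [0.5417, -0.1277, 0.2947]
ee_rot: [-0.0, 0.662, 0.749, -0.001]
contact_force: [-0.4, 0.7, -0.3]
width: 0.085
gripper_force: 0.0
```

```bash
python3 st.py
python3 - <<'E'
from m import *
c=imaging.calibration("wrist");im=imaging.get_image("wrist");s=imaging.get_image("side")
a=cv2.resize(s[160:290,260:400],(400,371),interpolation=cv2.INTER_CUBIC);b=cv2.resize(im,(495,371))
cv2.imwrite("pics/f7.png",cv2.resize(np.hstack([b,a]),(800,332)))
h=cv2.cvtColor(s,cv2.COLOR_BGR2HSV);m=(((h[...,0]<6)|(h[...,0]>174))&(h[...,1]>180)&(h[...,2]>70)).astype(np.uint8)
for q in cv2.findContours(m,0,2)[0]:
    if cv2.contourArea(q)>40: print(cv2.boxPoints(cv2.minAreaRect(q)).round(1).tolist())
O=np.array([.5153,-.0019]);ey=np.array([-.1253,.9921]);sc=imaging.calibration("side")
for al in(0.05,-.08):
    for d in(.04,.12): print(al,d,proj(sc,np.r_[O+ey*(-.127-d*np.cos(al)),.088+d*np.sin(al)]))
E
```

```text
23.2 [ 0.5417 -0.1277  0.2947] yaw 97.05501463257889 [-0.0003  0.6623  0.7493 -0.0005] [-0.3746  0.655  -0.3078] [ 0.0198 -0.0372  0.0486] 0.08503383513588043 0.0
[[74.5999984741211, 292.20001220703125], [86.5999984741211, 286.20001220703125], [92.0, 297.0], [80.0, 303.0]]
[[331.0, 203.1999969482422], [339.79998779296875, 190.6999969482422], [343.8999938964844, 193.6999969482422], [335.20001220703125, 206.10000610351562]]
0.05 0.04 [332.1496 203.5883]
0.05 0.12 [341.8223 187.129 ]
-0.08 0.04 [332.0992 205.1246]
-0.08 0.12 [341.6142 191.6616]
```

View pics/f7.png

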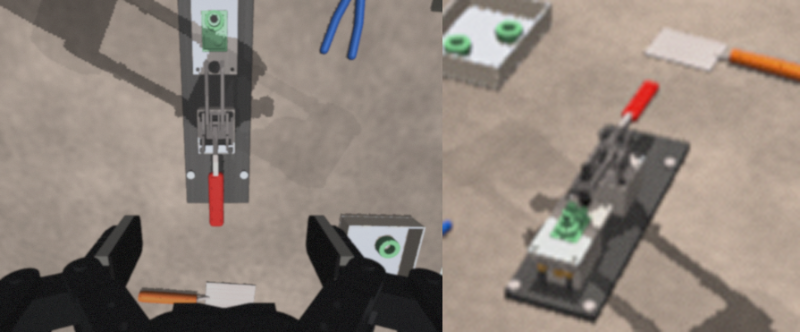

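The picture shows the handle down at (216,200), with its ends matching −0.08 rad. The pad is on the plate's end at (214,67), and the gripper is clear.

```bash
python3 -c "
from rig import manip
print(manip.sign_off())"
```

```text
the job is handed in; nothing more can be done
None
```

I seated the plate flat on the rest bars (underside about 54 mm above the bench), then locked the clamp over its end (handle at about −0.08 rad), let go and signed off at about 23 s; sign-off gave no verdict.

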